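# Feel out the gauge case's release notch

### The arm

A 6-joint arm with a two-finger parallel gripper is mounted at the origin on the work surface. World frame = base frame: x ahead of the robot, y to its left, z up, the work surface at z = 0. Lengths are in m, angles in rad, forces in N, time in s.
With the tool pointing down it reaches from about 0.25 to 0.725 m from the base axis. Payload 4 kg.
Tool frame: the origin (TCP) lies midway between the tips of the shut fingers; the grasp point (between the pads) lies 19 mm behind it; y points along the fingers, z is the direction in which the jaws open and shut, and the axes are right-handed (so a half turn about y gives the same grasp; the last joint's range is limited). The gripper opens to 85 mm and grips with 20 to 120 N. Pads are 22 mm wide; open, the fingers measure 114 mm over their backs; the gripper's body (76 mm by 85 mm) begins 54 mm behind the grasp point. The pads swing forward as they close: fully open they stand 13 mm farther back than shut.
Start: joints at [-1.281, 0.241, 0.005, 1.335, 0, 1.571], TCP at [0.143, -0.479, 0.231] pointing down, gripper open.
Joint ranges: [-2.72, 2.72], [-1.05, 1.87], [-1.09, 1.28], [-1.99, 2.15], [-1.42, 1.44], [-3.14, 3.14]. Speed limits (rad/s): [2.79, 2.79, 3.14, 3.14, 3.14, 3.14].

### API

Orientations are given as a unit quaternion [x, y, z, w].
In Python, from workcell import bot gives the robot as it stands. The module is installed in compiled form; this text tells all that it offers.
- The arm moves only by the shell command python3 -m handwheel 'ROWS' [OPENING]. ROWS is JSON, a list of rows, each a list of 6 numbers: the shift along the tool's x, y, z in units of 25 mm (1.0 is 25 mm), then the turn, a rotation vector about the tool's x, y, z in units of 10 degrees (1.0 is 10 degrees). A call has exactly 5 rows; each row is the pose to reach, as a shift and turn from the pose commanded when the call began, along the tool's axes at that moment; what a row does not reach only later rows make up. A row lasts 1/8 s, in which the tool goes at most 62.5 mm and 10.7 degrees, less where a joint would pass 70% of its speed; a pose out of reach is approached as far as the arm can. A call with a gripper value outside its range is refused whole. OPENING is the gripper command: -1 is shut, 1 is fully open, values between are in proportion, set as the call begins (- or left out, the last holds). The fingers move at their own pace and stop on an object; the grip force is fixed at half the most. Time passes only in rows, so rows that repeat a pose let the fingers close, or fill a call up. It gives the time, the measured TCP pose, the force and the opening at its end, in the units of the state.
- bot.get_obs(): the state, without advancing time (a new reading comes with each control period).
- bot.camera(name): name is "scene" or "top" or "wrist"; returns a dict with "color" (480x640x3 uint8, red, green, blue), "fx", "fy", "cx", "cy" (pixels), "rvec" (rotation vector, rad) and "tvec" (3), from world to camera coordinates, as OpenCV has them. Camera axes: x right, y down, z forward; pixel columns grow to the right and rows downward; lengths in m; the calibration is good to about 2 mm. A picture is of the moment at which its call begins. There is no depth.
- bot.job_done(): hands the job in, once; it reports no verdict.
The state is a dict: "clock": time; "joint_pos": joint angles; "joint_vel": joint speeds; "tau": joint torques, N m; "eef_pos": TCP position; "tool_rot": TCP orientation; "ft_force": force on the tool from outside, world axes, zero at the start; "ft_torque": the same for the moment, N m; "grip_width": finger opening in m.
Only numpy, scipy, OpenCV 4.12 (cv2) and the standard library are available. Lean on these libraries where they do the work, as an engineer would, in place of code of your own. Each camera call takes 0.05 s, during which the arm holds its last target.

### The job

Open the green gauge case by feel and touch alone: rest a closed fingertip on the top of its aluminium front rail at either end, slide it lightly along the rail until it comes to the notch, and press the brass catch inside the notch down so that the lid springs up by itself. Then take your hand away and wait until the lid stands open and still. Grasp nothing, and leave the nut, gauge, tile and plug lying where they are.

Things in the scene. Friction and masses are not known exactly. Their poses are not given: they have to be found in the camera images.
- case: Green steel gauge case screwed to the bench, 210 (x) x 320 (y) x 70 mm high with the lid shut. Origin: on the bench, at mid-width; x points from the robot's side to the hinge side, z up. The aluminium rail along the robot's side has a flat top at z = 60 mm, x = -110 to -58, y = -160 to +160 mm. The lid covers x = -60 to +100 mm, top at z = 70 mm.
- rail_mid (a point): Middle of the rail's length on its top, 16 mm behind its front edge; axes as the case's. The rail has one notch, 46 mm long in y, open to the top and the robot's side, 44 mm deep in x, centred at y = -81, -27, +27 or +81 mm from here: which is not told, it must be felt or seen (brass shows in it). A fingertip sliding with its middle on this line clears the catch's nose.
- rail_end_right (a point): On the rail's top in line with rail_mid, 142 mm to -y, 18 mm from the rail's end. The rail is always plain between 108 and 160 mm from rail_mid.
- rail_end_left (a point): The same at the other end, 142 mm to +y of rail_mid.
- catch (a joint): Brass rocker in the notch, rad, 0 at rest, stop at 0.32. Press down its rolled lip: a 42 mm bar along y, 12 mm thick, right on the line through rail_mid, top 10 mm below the rail's top, pivot 30 mm behind it. Sprung: 3 N at first, 5 N at 0.18 (lip 5.5 mm down), which frees the lid, 6.5 N at the stop (9.5 mm down). Its 28 mm wide nose stands 7 mm above the rail's top, 28 to 38 mm behind the line.
- lid (a joint): Lid of the case, rad: 0 shut, 1.3 fully open. Hinge along y at x = +100, z = 60 mm of the case; its front edge rises and swings away from the robot. Once freed, a weak damped spring (1 to 2 N at the front edge) raises it to its stop in 2 to 5 s if nothing is in the way; it stays up.
- nut: Brass union nut standing on the bench, hexagon 46 mm across flats, 34 mm high, bore 30 mm; origin under its centre. Not to be moved.
- gauge: Steel go/no-go plug gauge lying on the bench, 108 mm long along its x, 14 mm thick, red ring at one end; origin under the middle of its handle. Not to be moved.
- tile: Tan ceramic tile weight, 60 x 60 x 12 mm, flat on the bench; origin under its centre. Not to be moved.
- plug: Chrome pipe plug standing on the bench, 37 mm across its flange, 42 mm high; origin under its centre. Not to be moved.

How it is judged:
On the way, in this order (a step that is already met when the one before it is completed fails the run):
1. a fingertip touches the top of the front rail near one end (more than 122 mm from the middle of its length) (contact force between the fingers and anything else above 0.2 N and x of the grasp point in the frame of case between -0.135 and -0.062 m and z of the grasp point in the frame of case between 0.062 and 0.1 m and (y of the grasp point in the frame of case above 0.122 m or y of the grasp point in the frame of case below -0.122 m)), for 0.1 s.
2. the fingertip, still touching the rail, slides along it inward of 118 mm from the middle (0.3 s of contact) (contact force between the fingers and anything else above 0.2 N and x of the grasp point in the frame of case between -0.135 and -0.062 m and z of the grasp point in the frame of case between 0.062 and 0.1 m and y of the grasp point in the frame of case between -0.118 and 0.118 m and value of joint catch below 0.05 rad), for 0.3 s.
3. the catch in the notch is pressed down by a finger (beyond 0.15 rad) (value of joint catch above 0.15 rad and contact force between the fingers and anything else above 0.5 N), for 0.05 s.
At the end, for the whole second after the job is handed in: The lid stands open (beyond 1.15 rad) and still (under 0.05 rad/s), the catch has sprung back up (under 0.04 rad), and the nut, gauge, tile and plug are within 15 mm of where they were (value of joint lid above 1.15 rad and velocity of joint lid between -0.05 and 0.05 rad/s and value of joint catch below 0.04 rad and distance of each of nut, gauge, tile, plug from where it was at the start of the episode below 0.015 m); the robot touches nothing.
It fails at once if the nut, gauge, tile or plug is moved more than 15 mm or lifted (distance of any of nut, gauge, tile, plug from where it was at the start of the episode above 0.015 m).
It fails at once if a finger is driven hard against the case or anything else (over 45 N) (contact force between the fingers and anything else above 45 N).
It also fails if it takes over 64 s, if anything falls off the work surface, if the arm or the gripper's body presses on something with over 40 N, if the wrist force passes 120 N, or if a joint passes its speed limit or range.

## Working session

There is one attempt and no reset: what is moved stays moved. The work goes in short steps, Python scripts to look and compute and a shell command to move; the robot and the scene stay as the last step left them, time stands still between calls to the robot, and variables do not carry over. Pictures are saved under pics/ and viewed, and the job is handed in when it is done.

```bash
mkdir -p pics
python3 - <<'E'
from workcell import bot
import cv2
o=bot.get_obs()
for k,v in o.items(): print(k,v)
for n in("scene","top","wrist"):
    c=bot.camera(n); cv2.imwrite(f"pics/{n}0.png",c["color"][:,:,::-1]); print(n,c["fx"],c["cx"],c["cy"],c["rvec"],c["tvec"])
E
```

```text
clock 0.0
joint_pos [-1.28098544e+00  2.41426477e-01  3.69212976e-03  1.33521301e+00
  1.42829744e-05  1.57080255e+00]
joint_vel [ 2.21320986e-03  9.53038719e-05  1.11580233e-04 -8.72214207e-04
  1.44434112e-03 -3.60230269e-04]
tau [-3.89298802e-04 -3.72317398e+01  2.52408063e+01  1.69340411e-02
 -7.09418896e-05  7.22132455e-06]
eef_pos [ 0.14270289 -0.47852142  0.23039399]
tool_rot [-0.102208    0.70044917 -0.69894265  0.10199836]
ft_force [ 0.13089479  0.21662829 -0.78800763]
ft_torque [-0.02697336  0.02624931  0.01917512]
grip_width 0.08529801507536339
scene 606.0514230870111 320.8077684627983 245.00351465848533 [ 1.31555652  1.97623866 -1.03716854] [ 0.20060438 -0.2603299   1.60440743]
top 545.8285343069464 319.6365698353003 245.13068970585124 [ 2.03219836 -2.15843656  0.26539721] [0.0480324  0.59952008 0.97489894]
wrist 359.82273920077216 318.546139611033 235.09405717378542 [-2.32945046  1.7362674   0.24746967] [-0.49845652 -0.03641539  0.37860583]
```

View pics/scene0.png

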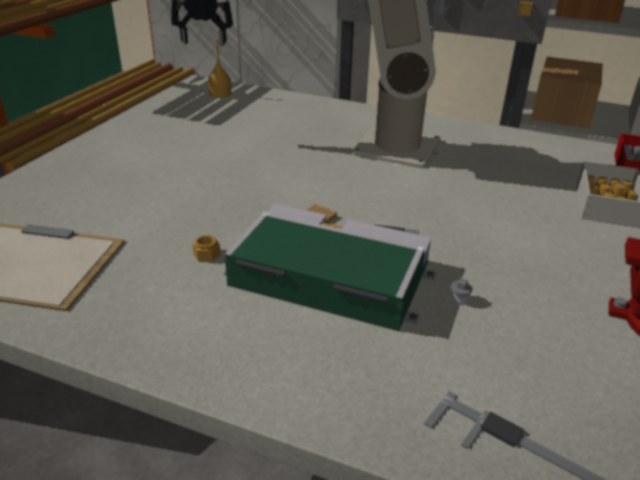

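View pics/top0.png

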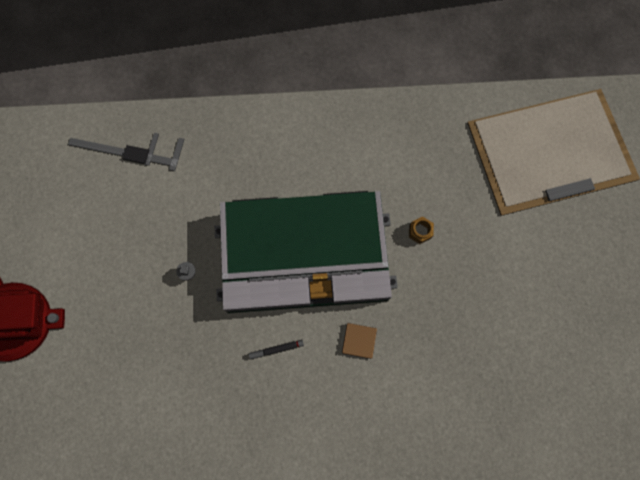

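View pics/wrist0.png

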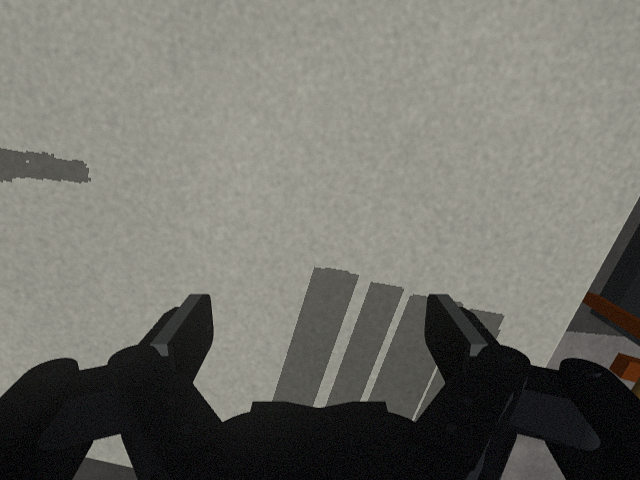

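The top picture shows the case, with the rail spanning about (223,283)-(390,298). Brass is in a notch at about (320,288). The tile is at (359,341) and the gauge at (275,349), both on the robot's side. The nut is at (421,229) and the plug at (185,271). The scene picture agrees. Next I measure the rail.

```bash
cat > h.py <<'E'
import numpy as np, cv2
from workcell import bot
def ray(c,uv):
    R=cv2.Rodrigues(np.array(c["rvec"],float))[0]; t=np.array(c["tvec"],float)
    d=R.T@np.array([(uv[0]-c["cx"])/c["fx"],(uv[1]-c["cy"])/c["fy"],1]); return -R.T@t,d
def onz(c,uv,z):
    o,d=ray(c,uv); return o+d*(z-o[2])/d[2]
def proj(c,p): 
    K=np.array([[c["fx"],0,c["cx"]],[0,c["fy"],c["cy"]],[0,0,1]])
    return cv2.projectPoints(np.array(p,float).reshape(-1,3),np.array(c["rvec"],float),np.array(c["tvec"],float),K,None)[0].reshape(-1,2)
E
python3 - <<'E'
from h import *
c=bot.camera("top"); im=c["color"]; hsv=cv2.cvtColor(im,cv2.COLOR_RGB2HSV)
m=cv2.inRange(im,(140,130,130),(255,255,255)); m[:200]=0;m[325:]=0;m[:,:200]=0;m[:,400:]=0
cs,_=cv2.findContours(m,0,2)
for q in cs:
    if cv2.contourArea(q)>100:
        r=cv2.minAreaRect(q); print(r, cv2.approxPolyDP(q,3,True).reshape(-1,2).tolist())
for n,p in dict(nut=(421,229),plug=(185,271),tile=(359,341),gauge=(275,349)).items(): print(n,onz(c,p,.01)[:2])
b=im[260:320,215:400]; cv2.imwrite("pics/topz.png",cv2.resize(b[:,:,::-1],None,fx=4,fy=4,interpolation=2))
s=bot.camera("scene"); b=s["color"][190:330,210:450]; cv2.imwrite("pics/sz.png",cv2.resize(b[:,:,::-1],None,fx=3,fy=3,interpolation=2))
E
```

```text
nut [ 0.63855744 -0.19920344]
plug [0.57962557 0.28483871]
tile [ 0.41963873 -0.0543343 ]
gauge [0.41416447 0.11015454]
```

View pics/topz.png

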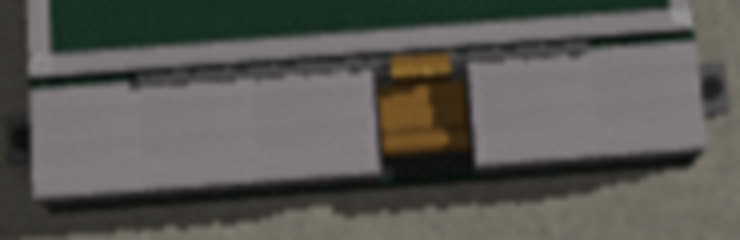

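View pics/sz.png

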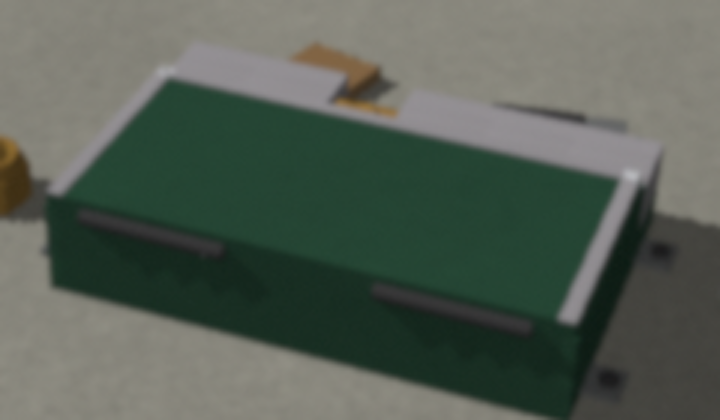

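The zoom shows rail front corners near (223,309) and (391,297) and the notch at columns 310 to 333. The scene view shows the same front corners near (275,204) and (430,239). I refine them by colour and triangulate.

Run:
```python
from h import *
c=bot.camera("top"); im=c["color"]; s=bot.camera("scene")
print(im[295,270],im[285,370],im[330,330],im[200,150])
i=im.astype(int)
m=((i[:,:,2]-i[:,:,1]>=-1)&(i[:,:,0]>95)).astype(np.uint8)*255
m[:262]=0;m[320:]=0;m[:,:215]=0;m[:,400:]=0
m=cv2.morphologyEx(m,cv2.MORPH_OPEN,np.ones((3,3)))
cs,_=cv2.findContours(m,0,2)
for q in cs:
    if cv2.contourArea(q)>100:
        print(cv2.contourArea(q), cv2.approxPolyDP(q,3,True).reshape(-1,2).tolist())
def tri(a,b):
    o1,d1=ray(c,a);o2,d2=ray(s,b);d1/=np.linalg.norm(d1);d2/=np.linalg.norm(d2)
    k=np.linalg.lstsq(np.c_[d1,-d2],o2-o1,rcond=None)[0]
    p,q=o1+k[0]*d1,o2+k[1]*d2; return (p+q)/2,np.linalg.norm(p-q)
FL,FR=(223.3,309.3),(391,297.3)
print("tri R",tri(FR,(275,204.5)),"tri L",tri(FL,(430.5,239)))
for z in(.058,.06):
    P=[onz(c,p,z)[:2] for p in(FL,FR,(223.2,280),(388,269.7),(310.5,304),(333.3,302))]
    print(z,np.round(P,4).tolist(),"len",np.linalg.norm(P[0]-P[1]),np.linalg.norm(P[2]-P[0]))
    u=(P[0]-P[1])/np.linalg.norm(P[0]-P[1]); print("yaw",np.arctan2(-u[0],u[1]), "mid",(P[0]+P[1])/2,"notch",((P[4]+P[5])/2-(P[0]+P[1])/2)@u)
```

```text
[125 119 122] [125 118 121] [114 111 100] [112 107  98]
2099.5 [[307, 278], [223, 283], [223, 308], [309, 302]]
1401.5 [[388, 271], [332, 276], [334, 300], [390, 296]]
640.5 [[222, 277], [387, 266], [387, 262], [228, 274], [226, 262], [222, 262]]
tri R (array([ 0.49499427, -0.11793281,  0.0557562 ]), np.float64(0.0005081406681048647)) tri L (array([0.49144582, 0.20173265, 0.05530416]), np.float64(0.00015145424540075896))
0.058 [[0.4911, 0.2012], [0.4948, -0.1179], [0.5474, 0.2004], [0.5485, -0.117], [0.4912, 0.0359], [0.4924, -0.0076]] len 0.31908422999369507 0.0563141327009218
yaw 0.01152926604818991 mid [0.49293221 0.04167644] notch -0.027518978380950913
0.06 [[0.4908, 0.2009], [0.4945, -0.1176], [0.547, 0.2001], [0.5481, -0.1167], [0.4909, 0.0359], [0.4921, -0.0075]] len 0.31846612404894725 0.05620504520325249
yaw 0.011529266048189945 mid [0.49265459 0.04165154] notch -0.02746567068808565
```

```bash
cat > go.py <<'E'
import sys
from h import *
from scipy.spatial.transform import Rotation as R
YAW=0.009; MID=np.array([.509,.042])
o=bot.get_obs(); p=np.array(o["eef_pos"]); Q=R.from_quat(o["tool_rot"])
def case(p):
    d=np.array(p[:2])-MID; c,s=np.cos(YAW),np.sin(YAW); return np.array([c*d[0]+s*d[1],-s*d[0]+c*d[1],p[2]])
def world(x,y,z):
    c,s=np.cos(YAW),np.sin(YAW); return np.array([MID[0]+c*x-s*y,MID[1]+s*x+c*y,z])
print("t",o["clock"],"rail xyz mm",np.round(1e3*case(p),1),"F",np.round(o["ft_force"],2),"w",round(o["grip_width"],4))
if len(sys.argv)>3:
    t=world(*[float(a)/1e3 for a in sys.argv[1:4]])
    # tool y down; tool z along case -y or +y: take nearer
    best=None
    for sgn in(1,-1):
        y=np.array([0,0,-1.]); z=sgn*np.array([-np.sin(YAW),np.cos(YAW),0]); x=np.cross(y,z)
        G=R.from_matrix(np.c_[x,y,z]); r=(Q.inv()*G).as_rotvec(degrees=True)
        if best is None or np.linalg.norm(r)<np.linalg.norm(best): best=r
    print("shift",np.round(Q.inv().apply(t-p)/.025,3),"turn",np.round(best/10,3))
E
python3 go.py 0 -142 120; python3 -c "
from h import *
from scipy.spatial.transform import Rotation as R
print(R.from_quat(bot.get_obs()['tool_rot']).as_matrix().round(3))"
```

```text
t 0.35 rail xyz mm [-370.8 -517.7  231.1] F [-0.08  0.24  0.55] w 0.0852
shift [-18.418   4.449 -10.326] turn [0.003 1.609 0.   ]
[[-0.958 -0.     0.286]
 [-0.286  0.    -0.958]
 [ 0.    -1.    -0.   ]]
```

```bash
python3 -m handwheel '[[-1.8,0.2,-1.0,0,0.15,0],[-3.6,0.6,-2.0,0,0.3,0],[-5.4,1.0,-3.0,0,0.5,0],[-7.2,1.4,-4.0,0,0.65,0],[-9.0,1.8,-5.0,0,0.8,0]]' -1; python3 go.py 0 -142 120
```

```text
clock: 0.98
eef_pos: [0.3238, -0.2939, 0.1862]
tool_rot: [0.052, -0.705, 0.705, -0.053]
ft_force: [1.1, -0.4, -0.1]
grip_width: 0.0004
t 0.975 rail xyz mm [-188.2 -334.2  186.2] F [ 1.08 -0.39 -0.08] w 0.0004
shift [-8.526  2.649 -6.565] turn [-0.004  0.802 -0.003]
```

```bash
python3 -m handwheel '[[-1.8,0.5,-1.4,0,0.2,0],[-3.6,1.0,-2.8,0,0.4,0],[-5.4,1.6,-4.2,0,0.6,0],[-7.2,2.2,-5.6,0,0.7,0],[-8.55,2.65,-6.6,0,0.8,0]]'; python3 go.py 0 -142 75
```

```text
clock: 1.6
eef_pos: [0.5107, -0.0979, 0.1194]
tool_rot: [-0.004, 0.707, -0.707, 0.004]
ft_force: [0.8, -0.6, -0.9]
grip_width: -0.0001
t 1.6 rail xyz mm [   0.5 -139.9  119.4] F [ 0.83 -0.57 -0.86] w -0.0001
shift [0.019 1.777 0.083] turn [ 0.001  0.016 -0.   ]
```

```bash
python3 -m handwheel '[[0,0.4,0,0,0,0],[0,0.9,0,0,0,0],[0,1.4,0.08,0,0,0],[0,1.75,0.08,0,0,0],[0,1.75,0.08,0,0,0]]'; python3 go.py 0 -142 62
python3 - <<'E'
from h import *
for n in("top","wrist"):
    cv2.imwrite(f"pics/{n}1.png",bot.camera(n)["color"][:,:,::-1])
E
```

```text
clock: 2.22
eef_pos: [0.5084, -0.1025, 0.0756]
tool_rot: [-0.004, 0.707, -0.707, 0.003]
ft_force: [0.8, 0.1, 0.1]
grip_width: -0.0
t 2.225 rail xyz mm [  -1.9 -144.5   75.6] F [0.81 0.11 0.1 ] w -0.0
shift [-0.075  0.542 -0.1  ] turn [0.002 0.001 0.01 ]
```

View pics/wrist1.png

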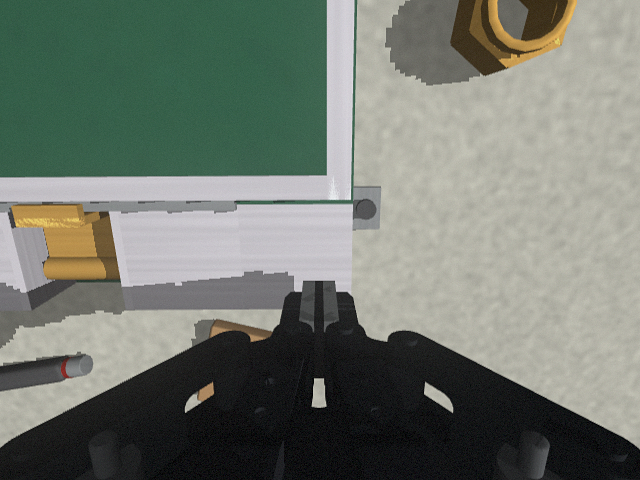

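View pics/top1.png

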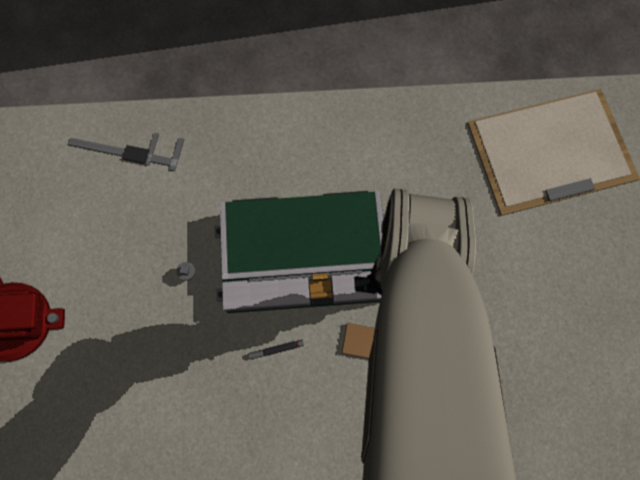

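The wrist view shows the fingertip at about (319,285) over the rail's right end, whose corners are about (353,205) and (352,292). The notch's right wall is at column ~118, and the lip is at rows 258-278. The top view agrees. I now check the line from this view.

Run:
```python
from h import *
import sys; sys.argv=["x"]
from go import case
c=bot.camera("wrist"); im=c["color"]
for n,p,z in [("rail R rear",(353,203),.06),("front x, rail edge",(127,310),.06),("R end",(352.5,240),.06),("R front corner?",(352,291),.06),("notch R wall top",(113,250),.06),("notch right front",(125,311),.06),("notch L wall top",(0,250),.06),("lip top R end",(119,262),.05),("lip front edge",(80,279),.046),("lip rear",(80,258),.048),("nose front R",(83,227),.067)]:
    print(n,np.round(1e3*case(onz(c,p,z)),1))
cv2.imwrite("pics/wz.png",cv2.resize(im[190:330,0:380,::-1],None,fx=2,fy=2,interpolation=2))
```

```text
t 2.325 rail xyz mm [  -0.8 -144.4   76.6] F [-0.02 -0.6   0.29] w 0.0001
rail R rear [  38.2 -159.2   60. ]
front x, rail edge [-15.1 -49.7  60. ]
R end [  20.8 -159.4   60. ]
R front corner? [  -5.  -159.8   60. ]
notch R wall top [ 15.9 -47.7  60. ]
notch right front [-15.7 -48.6  60. ]
notch L wall top [15.9  4.9 60. ]
lip top R end [  6.2 -43.7  50. ]
lip front edge [ -4.7 -19.7  46. ]
lip rear [  7.6 -23.2  48. ]
nose front R [ 28.8 -40.5  67. ]
```

View pics/wz.png

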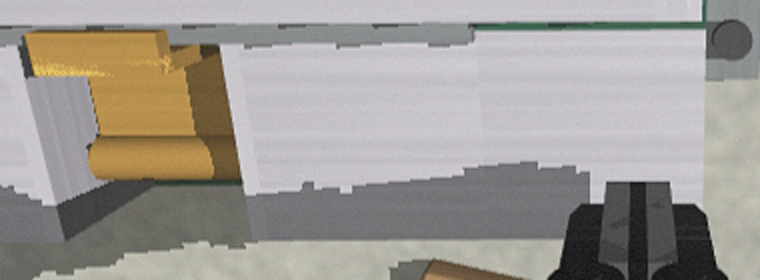

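The wrist view confirms the frame to about 1 mm: the front edge is at -15.5 and the right end at -159.4. Now a gentle descent.

```bash
python3 -m handwheel '[[0,0.2,0,0,0,0],[0,0.4,0,0,0,0],[0,0.5,0,0,0,0],[0,0.52,0,0,0,0],[0,0.52,0,0,0,0]]'; python3 go.py 0 -142 60
```

```text
clock: 3.0
eef_pos: [0.5095, -0.1019, 0.0633]
tool_rot: [-0.004, 0.707, -0.707, 0.004]
ft_force: [-0.3, 0.2, -0.1]
grip_width: -0.0003
t 3.0 rail xyz mm [  -0.8 -143.9   63.3] F [-0.29  0.19 -0.09] w -0.0003
shift [-0.032  0.131 -0.077] turn [0.    0.009 0.   ]
```

```bash
python3 -m handwheel '[[0,0.02,0,0,0,0],[0,0.04,0,0,0,0],[0,0.06,0,0,0,0],[0,0.06,0,0,0,0],[0,0.06,0,0,0,0]]'; python3 go.py 0 -142 60
```

```text
clock: 3.62
eef_pos: [0.5095, -0.102, 0.0618]
tool_rot: [-0.004, 0.707, -0.707, 0.004]
ft_force: [0.5, 0.2, -0.0]
grip_width: 0.0002
t 3.625 rail xyz mm [  -0.8 -144.    61.8] F [ 0.47  0.17 -0.04] w 0.0002
shift [-0.034  0.073 -0.079] turn [0.    0.008 0.   ]
```

```bash
python3 -m handwheel '[[0,0.02,0,0,0,0],[0,0.04,0,0,0,0],[0,0.06,0,0,0,0],[0,0.06,0,0,0,0],[0,0.06,0,0,0,0]]'; python3 go.py 0 -142 60
```

```text
clock: 4.25
eef_pos: [0.5095, -0.102, 0.0603]
tool_rot: [0.004, -0.707, 0.707, -0.004]
ft_force: [-0.2, 0.1, 0.2]
grip_width: 0.0
t 4.25 rail xyz mm [  -0.8 -144.    60.3] F [-0.24  0.05  0.22] w 0.0
shift [-0.034  0.012 -0.078] turn [-0.     0.009  0.   ]
```

```bash
python3 -m handwheel '[[0,0.01,0,0,0,0],[0,0.02,0,0,0,0],[0,0.03,0,0,0,0],[0,0.03,0,0,0,0],[0,0.03,0,0,0,0]]'; python3 go.py 0 -142 60
```

```text
clock: 4.88
eef_pos: [0.5095, -0.102, 0.0601]
tool_rot: [0.004, -0.707, 0.707, -0.004]
ft_force: [-1.6, 0.6, 5.4]
grip_width: -0.0
t 4.875 rail xyz mm [  -0.8 -144.    60.1] F [-1.6   0.65  5.45] w -0.0
shift [-0.031  0.003 -0.078] turn [-0.     0.009 -0.002]
```

Contact is made at 5 N with z = 60.1 mm, as expected. Now I slide toward +y (tool -z).

```bash
python3 -m handwheel '[[0,0,-0.3,0,0,0],[0,0,-0.6,0,0,0],[0,0,-0.9,0,0,0],[0,0,-1.2,0,0,0],[0,0,-1.5,0,0,0]]'; python3 go.py 0 -27 60
```

```text
clock: 5.5
eef_pos: [0.5097, -0.0644, 0.0601]
tool_rot: [0.003, -0.707, 0.708, -0.004]
ft_force: [0.1, -3.4, 4.8]
grip_width: -0.0002
t 5.5 rail xyz mm [  -0.2 -106.4   60.1] F [ 0.08 -3.41  4.79] w -0.0002
shift [-1.400e-02 -1.000e-03 -3.177e+00] turn [-0.008  0.009 -0.009]
```

```bash
python3 -m handwheel '[[0,0,-0.2,0,0,0],[0,0,-0.4,0,0,0],[0,0,-0.6,0,0,0],[0,0,-0.8,0,0,0],[0,0,-1.0,0,0,0]]'; python3 go.py 0 -27 60
```

```text
clock: 6.12
eef_pos: [0.5094, -0.0395, 0.0601]
tool_rot: [0.003, -0.707, 0.708, -0.004]
ft_force: [0.2, -3.5, 6.7]
grip_width: -0.0001
t 6.125 rail xyz mm [ -0.3 -81.5  60.1] F [ 0.19 -3.55  6.7 ] w -0.0001
shift [-0.015  0.    -2.181] turn [-0.009  0.009 -0.008]
```

```bash
python3 -m handwheel '[[0,0,-0.2,0,0,0],[0,0,-0.4,0,0,0],[0,0,-0.6,0,0,0],[0,0,-0.8,0,0,0],[0,0,-1.0,0,0,0]]'; python3 go.py 0 -27 60
```

```text
clock: 6.75
eef_pos: [0.5091, -0.0145, 0.0601]
tool_rot: [0.003, -0.707, 0.708, -0.004]
ft_force: [0.1, -3.5, 5.7]
grip_width: 0.0
t 6.75 rail xyz mm [ -0.4 -56.5  60.1] F [ 0.13 -3.5   5.74] w 0.0
shift [-1.800e-02  1.000e-03 -1.181e+00] turn [-0.009  0.009 -0.008]
```

```bash
python3 -m handwheel '[[0,0,-0.25,0,0,0],[0,0,-0.5,0,0,0],[0,0,-0.8,0,0,0],[0,0,-1.0,0,0,0],[0,0,-1.16,0,0,0]]'; python3 go.py 0 -27 60
```

```text
clock: 7.38
eef_pos: [0.5078, 0.0102, 0.0591]
tool_rot: [-0.007, 0.709, -0.706, 0.006]
ft_force: [0.2, -0.1, -0.2]
grip_width: 0.0
t 7.375 rail xyz mm [ -1.5 -31.8  59.1] F [ 0.2  -0.12 -0.24] w 0.0
shift [-0.062 -0.037 -0.192] turn [0.025 0.053 0.007]
```

The force fell to zero, so the notch is found. Now I centre and descend onto the lip.

```bash
python3 -m handwheel '[[0,0,0,0,0,0],[0,0.1,0,0,0,0],[0,0.2,0,0,0,0],[0,0.25,0,0,0,0],[0,0.25,0,0,0,0]]'; python3 go.py 0 -27 43
```

```text
clock: 8.0
eef_pos: [0.5082, 0.0096, 0.0531]
tool_rot: [-0.006, 0.708, -0.706, 0.006]
ft_force: [-0.1, 0.1, -0.1]
grip_width: 0.0
t 8.0 rail xyz mm [ -1.1 -32.4  53.1] F [-0.12  0.06 -0.14] w 0.0
shift [-0.047  0.406 -0.214] turn [0.023 0.048 0.002]
```

```bash
python3 -m handwheel '[[-0.05,0,-0.2,0,0,0],[-0.05,0.1,-0.2,0,0,0],[-0.05,0.2,-0.2,0,0,0],[-0.05,0.3,-0.2,0,0,0],[-0.05,0.3,-0.2,0,0,0]]'; python3 go.py 0 -27 43
```

```text
clock: 8.62
eef_pos: [0.5093, 0.0123, 0.0458]
tool_rot: [-0.008, 0.709, -0.705, 0.007]
ft_force: [-1.9, -0.5, 3.3]
grip_width: -0.0001
t 8.625 rail xyz mm [  0.1 -29.8  45.8] F [-1.91 -0.55  3.31] w -0.0001
shift [ 0.001  0.113 -0.109] turn [0.035 0.07  0.002]
```

```bash
python3 -m handwheel '[[0,0.05,0,0,0,0],[0,0.1,0,0,0,0],[0,0.15,0,0,0,0],[0,0.18,0,0,0,0],[0,0.18,0,0,0,0]]'; python3 go.py 0 -27 43
python3 - <<'E'
from h import *
cv2.imwrite("pics/s2.png",bot.camera("scene")["color"][:,:,::-1])
E
```

```text
clock: 9.25
eef_pos: [0.5095, 0.0122, 0.0415]
tool_rot: [-0.008, 0.709, -0.705, 0.007]
ft_force: [-3.1, 1.1, 6.0]
grip_width: 0.0004
t 9.25 rail xyz mm [  0.2 -29.8  41.5] F [-3.11  1.1   6.03] w 0.0004
shift [ 0.006 -0.061 -0.111] turn [0.035 0.07  0.   ]
```

View pics/s2.png

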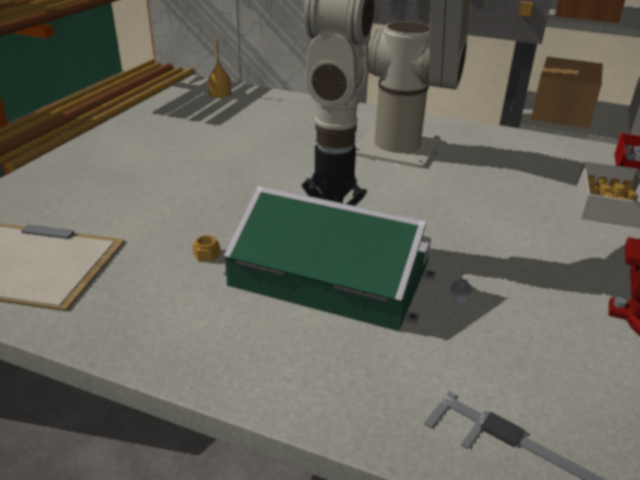

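The scene view shows the lid already rising: its front edge runs (262,190)-(425,225), in front of the hand. The catch is freed, so I back the hand away, upward and toward the robot.

```bash
python3 -m handwheel '[[0.2,-0.6,0,0,0,0],[1.0,-1.4,0,0,0,0],[2.0,-2.2,0,0,0,0],[3.5,-3.0,0,0,0,0],[5.0,-4.0,0,0,0,0]]'; python3 go.py -150 -200 200
```

```text
clock: 9.93
eef_pos: [0.3829, 0.0088, 0.1419]
tool_rot: [-0.008, 0.709, -0.705, 0.007]
ft_force: [0.5, 0.8, 1.2]
grip_width: -0.0005
t 9.925 rail xyz mm [-126.4  -32.1  141.9] F [0.46 0.77 1.15] w -0.0005
shift [ 1.027 -2.36   6.691] turn [0.033 0.069 0.005]
```

```bash
python3 -m handwheel '[[0,0,0.7,0,0,0],[0,0,2,0,0,0],[0,-1,4,0,0,0],[0,-1.5,6,0,0,0],[0,-1.5,7,0,0,0]]'; python3 go.py; for i in 1 2 3 4; do python3 -m handwheel '[[0,0,0,0,0,0],[0,0,0,0,0,0],[0,0,0,0,0,0],[0,0,0,0,0,0],[0,0,0,0,0,0]]' >/dev/null; done
python3 - <<'E'
from h import *
for n in("scene","top"): cv2.imwrite(f"pics/{n}3.png",bot.camera(n)["color"][:,:,::-1])
E
```

```text
clock: 10.55
eef_pos: [0.3888, -0.1688, 0.1794]
tool_rot: [-0.006, 0.709, -0.706, 0.008]
ft_force: [0.3, -0.3, -0.3]
grip_width: 0.0001
t 10.55 rail xyz mm [-122.1 -209.7  179.4] F [ 0.32 -0.3  -0.29] w 0.0001
```

View pics/scene3.png

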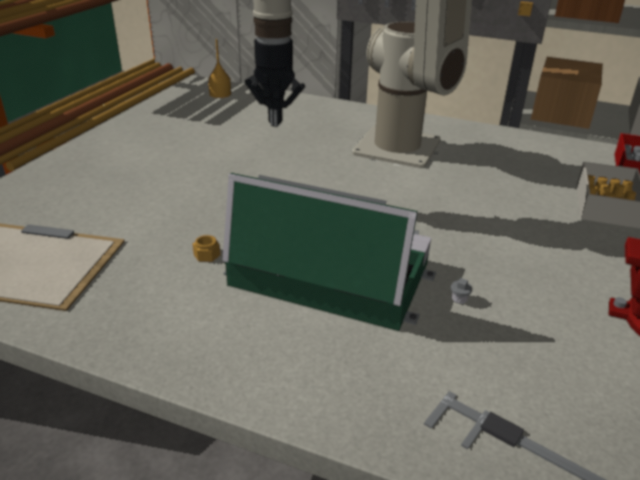

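View pics/top3.png

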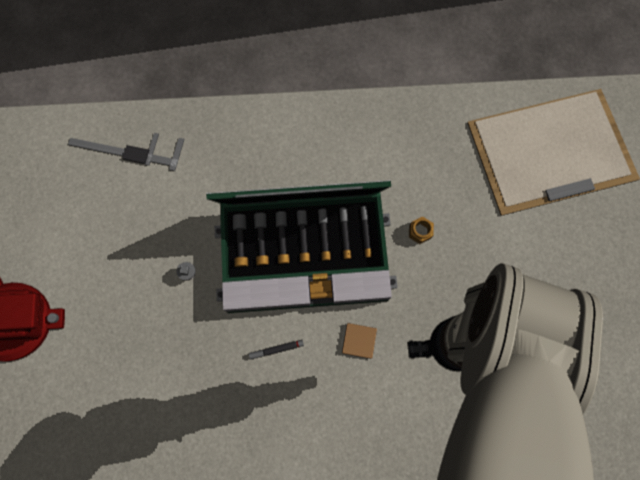

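The lid stands up. The objects look unmoved: nut (421,229), tile (359,341), gauge (275,349) and plug (185,271). I wait longer and measure the lid angle twice.

```bash
cat > lid.py <<'E'
from h import *
import sys; sys.argv=["x"]
from go import world
# (rail frame: hinge x=194 z=60) predict right/left front corners of lid rim vs angle, scene
s=bot.camera("scene"); im=s["color"]; t=bot.camera("top"); 
np.save("pics/last_%d.npy"%int(bot.get_obs()["clock"]*10),im)
for a in(1.0,1.15,1.2,1.25,1.3):
    c,n=np.cos(a),np.sin(a); P=[world(.194-.160*c-.010*n,y,.06+.160*n-0.010*c+.020*c) for y in(-.16,.16)]
    print(a,proj(s,P).round(1).tolist(),proj(t,P).round(1).tolist())
cv2.imwrite("pics/s4.png",im[:,:,::-1]); cv2.imwrite("pics/t4.png",cv2.resize(t["color"][170:320,200:400,::-1],None,fx=3,fy=3)); cv2.imwrite("pics/s4z.png",cv2.resize(im[160:300,200:460,::-1],None,fx=3,fy=3))
E
W='[[0,0,0,0,0,0],[0,0,0,0,0,0],[0,0,0,0,0,0],[0,0,0,0,0,0],[0,0,0,0,0,0]]'
for i in 1 2 3 4 5; do python3 -m handwheel '[[0,0,0,0,0,0],[0,0,0,0,0,0],[0,0,0,0,0,0],[0,0,0,0,0,0],[0,0,0,0,0,0]]' >/dev/null; done; python3 lid.py
python3 -m handwheel '[[0,0,0,0,0,0],[0,0,0,0,0,0],[0,0,0,0,0,0],[0,0,0,0,0,0],[0,0,0,0,0,0]]' >/dev/null;python3 -m handwheel '[[0,0,0,0,0,0],[0,0,0,0,0,0],[0,0,0,0,0,0],[0,0,0,0,0,0],[0,0,0,0,0,0]]' >/dev/null; python3 lid.py|head -1
python3 - <<'E'
import numpy as np,glob,cv2
f=sorted(glob.glob("pics/last*.npy"),key=lambda x:int(x.split("_")[1][:-4]));a,b=[np.load(x).astype(int) for x in f[-2:]]
d=cv2.absdiff(a.astype('uint8'),b.astype('uint8'))[150:340,200:470]; print(f,d.mean(),d.max())
E
```

```text
t 16.275 rail xyz mm [-122.6 -207.2  177.8] F [ 0.78  0.36 -0.09] w -0.0002
1.0 [[245.2, 162.6], [425.4, 199.2]] [[395.1, 218.1], [206.8, 230.6]]
1.15 [[239.4, 162.1], [423.1, 199.4]] [[394.7, 204.9], [205.4, 217.3]]
1.2 [[237.3, 162.4], [422.2, 200.0]] [[394.4, 200.3], [205.0, 212.8]]
1.25 [[235.2, 163.0], [421.3, 200.9]] [[394.2, 195.8], [204.7, 208.2]]
1.3 [[233.0, 163.8], [420.2, 202.1]] [[393.9, 191.2], [204.3, 203.6]]
t 17.625 rail xyz mm [-122.6 -207.1  177.8] F [ 0.14 -0.35  0.43] w -0.0002
['pics/last_163.npy', 'pics/last_177.npy'] 0.39487329434697854 4
```

View pics/s4z.png

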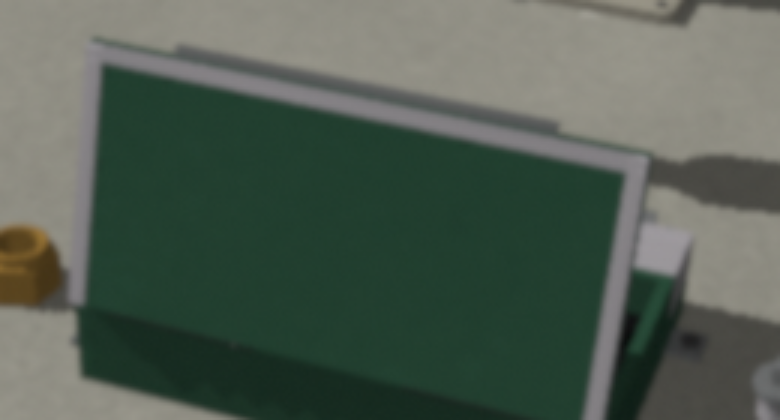

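View pics/t4.png

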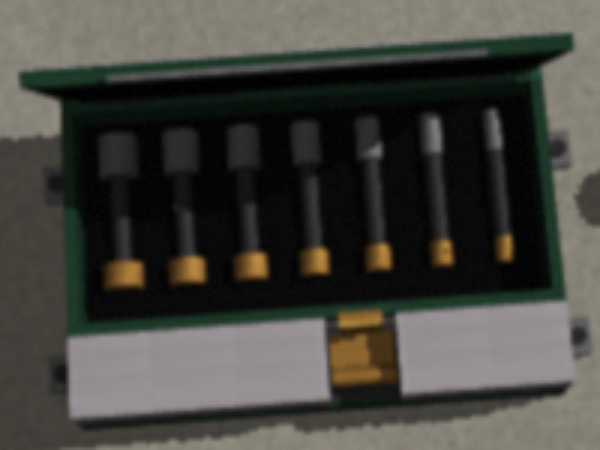

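The two pictures, 1.3 s apart, are identical, so the lid is still. The catch lip is back at rest. My lid-corner formula had a wrong sign, so I redo the angle using the outer top corners: top view (390,182) and (207,195), scene view (231,173.5) and (416,212).

Run:
```python
from h import *
import sys; sys.argv=["x"]
from go import world
s=bot.camera("scene");t=bot.camera("top")
for a in(1.0,1.1,1.15,1.2,1.25,1.3):
    c,n=np.cos(a),np.sin(a); P=[world(.194-.160*c+.010*n,y,.06+.160*n+.010*c) for y in(-.16,.16)]
    print(a,proj(s,P).round(1).tolist(),proj(t,P).round(1).tolist())
b=np.load("pics/last_177.npy")
for n,p in dict(nut=(421,229),plug=(185,271),tile=(359,341),gauge=(275,349)).items(): pass
a=cv2.imread("pics/top0.png");q=t["color"][:,:,::-1]
for n,(u,v) in dict(nut=(421,229),plug=(185,271),tile=(359,341),gauge=(275,349)).items():
    w=a[v-18:v+18,u-25:u+25]; r=cv2.minMaxLoc(cv2.matchTemplate(q[v-30:v+30,u-40:u+40].copy(),w,5)); print(n,r[1],r[3],"(15,12)=unmoved")
```

```text
t 17.725 rail xyz mm [-122.6 -207.2  177.8] F [ 0.02 -0.48 -0.34] w 0.0001
1.0 [[240.7, 166.6], [422.9, 204.0]] [[394.1, 208.7], [206.6, 221.0]]
1.1 [[236.5, 166.3], [421.3, 204.3]] [[393.8, 199.4], [205.6, 211.7]]
1.15 [[234.3, 166.5], [420.3, 204.8]] [[393.6, 194.7], [205.2, 207.0]]
1.2 [[232.0, 166.9], [419.3, 205.6]] [[393.3, 189.9], [204.8, 202.3]]
1.25 [[229.7, 167.6], [418.3, 206.6]] [[393.0, 185.2], [204.4, 197.5]]
1.3 [[227.4, 168.5], [417.2, 208.0]] [[392.7, 180.5], [204.1, 192.8]]
nut 0.9993297457695007 (15, 12) (15,12)=unmoved
plug 0.7472702860832214 (16, 12) (15,12)=unmoved
tile 0.998478889465332 (15, 12) (15,12)=unmoved
gauge 0.9991095066070557 (15, 12) (15,12)=unmoved
```

```bash
python3 -c "
from workcell import bot
print(bot.job_done())"
```

```text
the job is handed in; nothing more can be done
None
```

The case is open and the job is handed in, at about 18 s of the 64 s allowed; no verdict was reported. I rested the shut fingertip on the right end of the rail at about 5 N and slid it along to the notch. There, 27 mm to the right of the rail's middle, the force dropped to zero. I pressed the catch lip about 8.5 mm down at 6 N. The lid sprang up by itself, and I moved the hand clear.

**Last checks:**
- **Lid angle:** it measures about 1.28–1.30 rad from the top view. The scene view was 4–5 pixels off my predicted corners but still fits about 1.2–1.3 rad. My first lid-corner prediction had a wrong sign, and I redid it.
- **Lid still:** two pictures 1.3 s apart showed no change.
- **Catch:** it looks back at rest, judged by eye only.
- **Loose parts:** nut, tile and gauge match their starting places exactly. The plug matches to within one pixel (about 2 mm), but with a weaker score of 0.75, probably because the lid's shadow changed there.
- **Contact:** the hand touches nothing; the wrist force reads under 1 N.

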